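# Open the stuck jam jar

## Task

Open the jar of red jam, the one with the red lid, so the custards can be topped: its lid is stuck, so break it loose with a short hard twist counterclockwise, spin it on until it is free (about a quarter turn in all), and lift it off. Set the lid down gently, top up, in the middle of the round cork mat, and let go.

Things in the scene. Friction and masses are not known exactly. Their poses are not given: they have to be found in the camera images.
- red_lid: Red knurled round lid, 60 mm diameter, 22 mm tall, 0.06 kg, screwed on the red jar, loose once unscrewed. Origin: centre of its underside; z up through its closed top. Grip the skirt from above across the diameter, any yaw, firmly (about 60 N). Opens counterclockwise from above: the first 20 degrees are stuck (up to about 1 N m), then it turns freely.
- red_mouth (a point): Centre of the red jar's mouth, on the lid's axis, 102 mm above the worktop; z up. Two lugs there hold the lid down until it has turned about 55 degrees; it lifts straight off between 60 and 115 degrees of turn, 80 is best. Clockwise it meets a stop at once.
- red_jar: Glass jar of red jam, 70 mm diameter, held fast in a grey and black holder (94 mm diameter) fixed to the worktop. Origin: centre of the holder's underside. The seated lid spans 84 to 106 mm above it; beside the lid fingertips may go down to 75 mm. Two like jars with yellow and green lids, not to be opened, stand at least 130 mm off (centres).
- cork_mat: Flat round cork mat, 110 mm diameter, 6 mm thick, fixed to the worktop. Origin: centre of its underside; its top is 6 mm above that.
Mind the look-alikes: they are no part of the job. Several things have the shape of the red_lid; the one meant has the colours described above.

How it is judged:
By the outcome, as a careful person would: the job done as asked, in the order asked, and still so for the second after the job is handed in, with the robot touching nothing.
It also fails if it takes over 45 s, if anything falls off the work surface, if the arm or the gripper's body presses on something with over 40 N, if the wrist force passes 120 N, or if a joint passes its speed limit or range.

## Robot

A 6-joint arm with a two-finger parallel gripper is mounted at the origin on a cart in front of the work surface, level with it; the furniture and walls round the work are solid. World frame = base frame: x ahead of the robot, y to its left, z up, the work surface at z = 0. Lengths are in mm, angles in degrees, forces in N, time in s.
With the tool pointing down it reaches from about 350 to 925 mm from the base axis. Payload 6.4 kg.
Tool frame: the origin (TCP) lies on the centre line of the jaws, within the pads' length; the fingertips stand 22 mm ahead of it and the grasp point (between the pads) lies 3 mm ahead of it; z points along the fingers, y is the line along which they close (so a half turn about z gives the same grasp; the last joint's range is limited). The gripper opens to 85 mm and grips with 20 to 120 N. Pads are 22 mm wide; open, the fingers measure 114 mm over their backs; the gripper's body (76 mm by 85 mm) begins 54 mm behind the grasp point. The pads swing forward as they close: fully open they stand 13 mm farther back than shut.
Start: joints at [-77.813, 14.043, 89.255, -0, 76.702, -9.975], TCP at [245.203, -601.988, 253.29] pointing down, gripper open.
Joint ranges: [-179.41, 179.41], [-58.25, 129.5], [7.25, 145.43], [-54.29, 234.29], [11.92, 165.04], [-157.13, 157.13]. Speed limits (degrees/s): [147.25, 147.25, 180, 180, 180, 180].

## Interface

Orientations are given as a 3x3 rotation matrix whose columns are the frame's x, y, z axes.
In Python, from station import robot gives the robot as it stands. The module is installed in compiled form; this text tells all that it offers. Calls block until the motion is done:
- robot.movep(position, orientation): joint-space move of the TCP to a pose.
- robot.line_to(position, frame=None, max_speed=150): straight line of the TCP; frame=None keeps the orientation; max_speed is the mean speed in mm/s.
- robot.movej(angles): joint-space move.
- robot.ungrasp() and robot.clamp(f_grip=None): open the fingers fully, or close them until they stop; f_grip is the grip in N (None keeps the last).
- robot.hold(seconds).
- robot.inverse_kinematics(position, orientation): joint angles nearest the present ones, or None.
- robot.get_obs(): the state.
- robot.grab_frame(name): name is "scene" or "side" or "wrist"; returns a dict with "image" (420x560x3 uint8, red, green, blue), "mtx" (3x3 intrinsics, pixels), "R" (3x3) and "t" (3): a world point X has camera coordinates R X + t; the wrist camera has in their place "hand_eye" (4x4, takes a point from camera to tool coordinates, whose origin is the TCP and whose axes are the flange's). Camera axes: x right, y down, z forward; pixel columns grow to the right and rows downward; lengths in mm; the calibration is good to about 2 mm. A picture is of the moment at which its call begins: read the wrist's pose just before it. There is no depth.
A pose or a line that the arm cannot do raises robot.IKError and nothing moves.
- robot.finish_job(): hands the job in; it is judged then, once.
The state is a dict: "time_s": time; "q": joint angles; "dq": joint speeds; "joint_efforts": joint torques, N m; "position": TCP position; "ee_rot": TCP orientation; "force": force on the tool from outside, world axes, zero at the start; "torque": the same for the moment, N m; "grip_width": finger opening in mm; "grasp_force": force on a finger pad.
Only numpy, scipy, OpenCV 4.12 (cv2) and the standard library are available. Lean on these libraries where they do the work, as an engineer would, in place of code of your own. Each camera call takes 0.05 s, during which the arm holds its last target. There are 200 camera calls.

## Working session

There is one attempt and no reset: what is moved stays moved. The work goes in short steps, each a Python script; the robot and the scene stay as the last script left them, time stands still between calls to the robot, and variables do not carry over. Pictures are saved under pics/ and viewed, at most 10 in all, crops included, and the job is handed in when it is done.

```bash
mkdir -p pics; python3 - <<'E'
from station import robot
import cv2,numpy as np
for n in ("scene","side"):
    f=robot.grab_frame(n); cv2.imwrite(f"pics/{n}0.png",cv2.resize(f["image"][:,:,::-1],(800,600),interpolation=cv2.INTER_CUBIC))
    np.savez(n+".npz",**f); print(n,f["mtx"].round(1).tolist(),(-f["R"].T@f["t"]).round(0))
o=robot.get_obs();print(o["time_s"],o["ee_rot"].round(3).tolist(),o["grip_width"])
E
```

```text
scene [[426.3, 0.0, 277.4], [0.0, 426.3, 201.4], [0.0, 0.0, 1.0]] [ 30. 494. 731.]
side [[447.2, 0.0, 280.0], [0.0, 447.2, 209.2], [0.0, 0.0, 1.0]] [528. 863. 598.]
0.1 [[0.926, 0.377, -0.0], [0.377, -0.926, 0.002], [0.0, -0.002, -1.0]] 85.24855013107793
```

View pics/scene0.png

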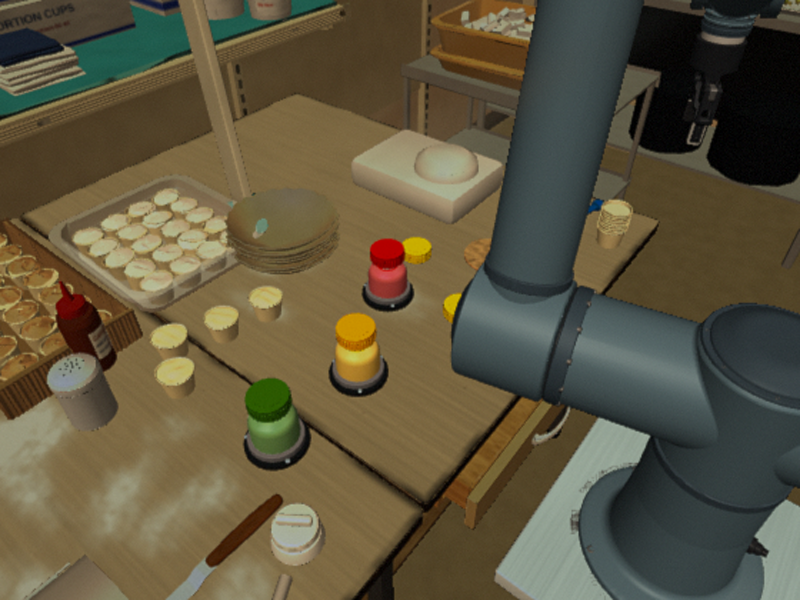

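View pics/side0.png

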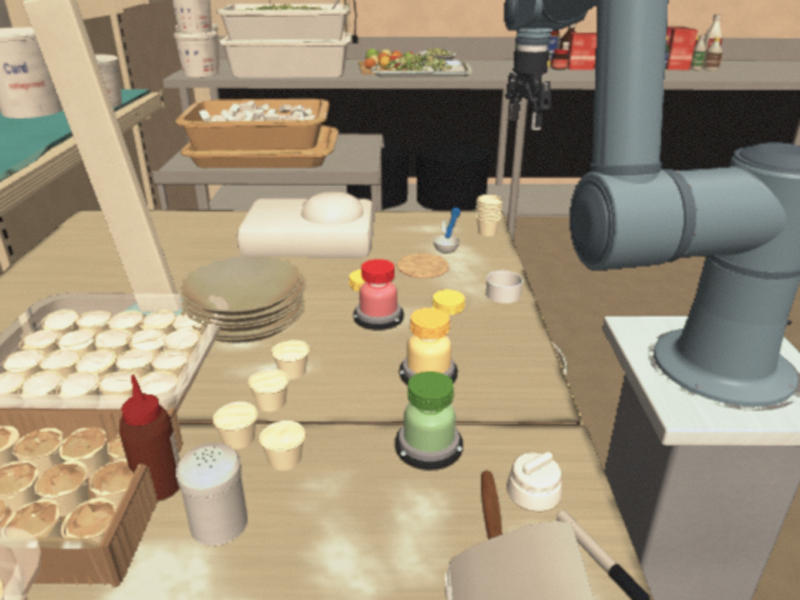

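The scene view shows the red lid's top at about (387,247), the yellow lid at (356,325) and the green one at (270,395). The loose yellow lids are at (416,250) and (453,305). In the side view the red lid's top is at (378,268) and the cork mat's centre is at (424,265). Only the jar with the red lid and red jam fits the description.

```bash
cat > h.py <<'E'
import numpy as np,cv2
def ray(f,px,z,s=1.0):
    p=np.array([px[0]*s,px[1]*s,1]); C=-f["R"].T@f["t"]; d=f["R"].T@np.linalg.inv(f["mtx"])@p
    return C+d*(z-C[2])/d[2]
def down(yaw):  # tool y axis (closing) at angle yaw from world -y..., z down
    c,s=np.cos(np.radians(yaw)),np.sin(np.radians(yaw))
    return np.array([[c,s,0],[s,-c,0],[0,0,-1.]])
def wrist(robot,name=None):
    o=robot.get_obs(); f=robot.grab_frame("wrist"); H=f["hand_eye"]
    R=o["ee_rot"]@H[:3,:3]; C=o["ee_rot"]@H[:3,3]+o["position"]
    g=dict(image=f["image"],mtx=f["mtx"],R=R.T,t=-R.T@C)
    if name: np.savez(name+".npz",**g); cv2.imwrite(f"pics/{name}.png",cv2.resize(f["image"][:,:,::-1],(800,600),interpolation=cv2.INTER_CUBIC))
    return g
E
python3 - <<'E'
from h import *
from station import robot
a=np.load("scene.npz");b=np.load("side.npz")
print(ray(a,(387,247),106,.7).round(),ray(b,(378,268),106,.7).round(),ray(b,(424,265),6,.7).round())
for n,p in(("yel",(431,318)),("loose1",(358,280)),("loose2",(449,298))):print(n,ray(b,p,106 if n=="yel" else 22,.7).round())
f=robot.grab_frame("wrist");print(f["hand_eye"].round(2).tolist(),f["mtx"].round(0).tolist())
print(robot.get_obs()["q"])
ca=cv2.resize(a["image"][150:230,230:370,::-1],None,fx=4,fy=4,interpolation=cv2.INTER_CUBIC)
cb=cv2.resize(b["image"][165:245,220:360,::-1],None,fx=4,fy=4,interpolation=cv2.INTER_CUBIC)
cv2.imwrite("pics/crop.png",np.vstack([ca[:300],cb[:300]]))
E
```

```text
[ 567. -150.  106.] [ 566. -138.  106.] [ 477. -357.    6.]
yel [481.  32. 106.]
loose1 [ 610. -255.   22.]
loose2 [ 436. -183.   22.]
[[-0.0, -0.96, -0.28, 69.9], [1.0, -0.0, -0.0, -0.32], [0.0, -0.28, 0.96, -120.71], [0.0, 0.0, 0.0, 1.0]] [[371.0, 0.0, 272.0], [0.0, 371.0, 209.0], [0.0, 0.0, 1.0]]
[-7.78139168e+01  1.40742248e+01  8.93101540e+01  8.79490670e-04
  7.67007330e+01 -9.97642581e+00]
```

View pics/crop.png

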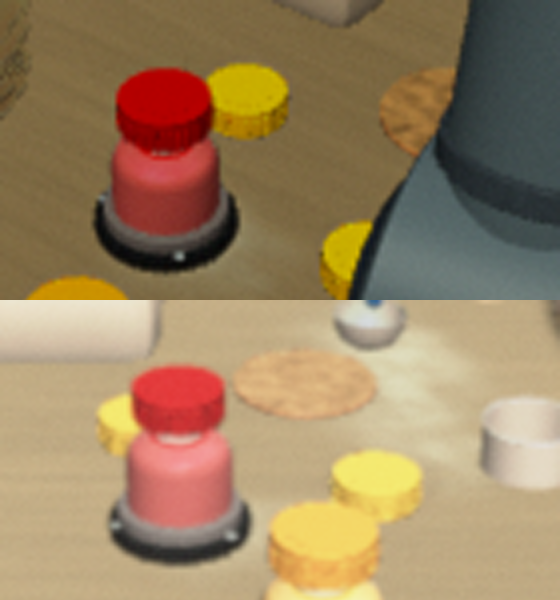

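The crop confirms it: the red lid sits on the red jam jar with its top centre at about (165,88) in the scene crop. The other lids are yellow, and the mat is bare. Next I'll take wrist views over the mat and then the jar.

```bash
python3 - <<'E'
from h import *
from station import robot
robot.movep([477,-357,270],down(-30)); wrist(robot,"wmat")
robot.movep([567,-144,270],down(-30)); wrist(robot,"wlid")
o=robot.get_obs();print(o["time_s"],o["q"].round(1),o["position"].round(1))
for n,lo,hi in(("wlid",(0,150,90),(6,255,255)),):
    g=np.load(n+".npz"); m=cv2.inRange(cv2.cvtColor(g["image"],cv2.COLOR_RGB2HSV),lo,hi)
    c=max(cv2.findContours(m,0,2)[0],key=cv2.contourArea); print(n,cv2.contourArea(c),cv2.fitEllipse(c))
E
python3 -c "
import cv2,numpy as np
cv2.imwrite('pics/both.png',np.hstack([cv2.resize(cv2.imread(f'pics/{n}.png'),(400,300),interpolation=cv2.INTER_AREA) for n in('wmat','wlid')]))"
```

```text
2.4583 [-25.5   4.6  98.1  -0.   77.3  94.6] [ 566.7 -145.5  270. ]
wlid 4345.5 ((277.4009094238281, 188.77218627929688), (73.78400421142578, 75.04109954833984), 1.987528920173645)
```

View pics/wmat.png

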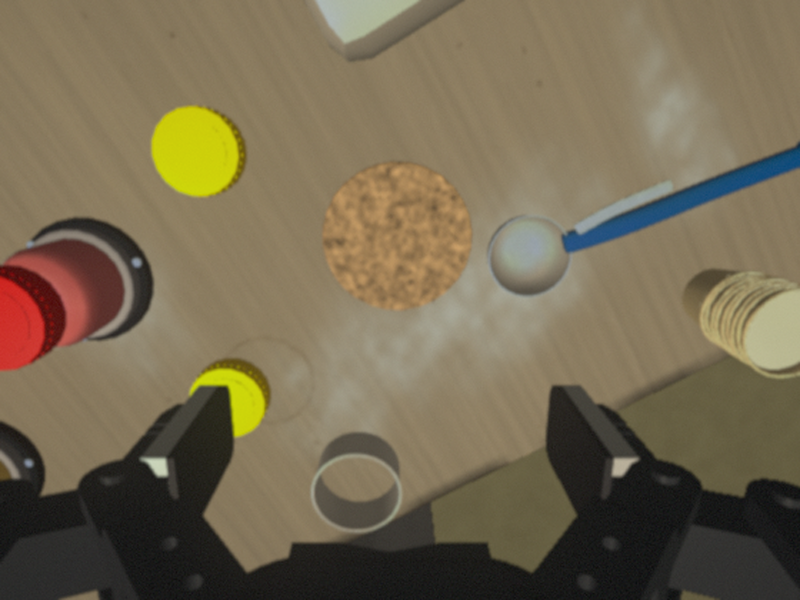

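View pics/wlid.png

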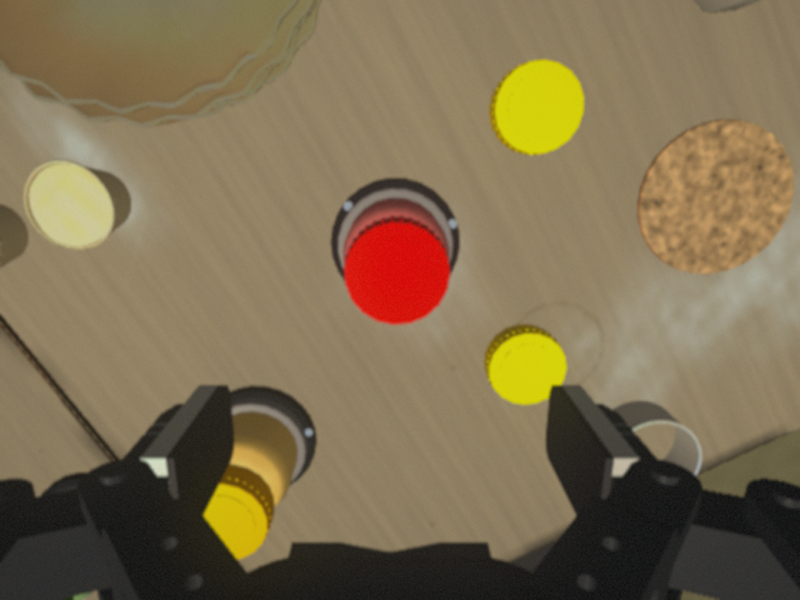

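The mat is at (397,235) in wmat and the lid's top at (397,271) in wlid. I'll take one closer fit of the lid with the camera straight above it, projecting the contours onto their planes.

```bash
cat >> h.py <<'E'
def circ(g,lo,hi,z,near):
    m=cv2.inRange(cv2.cvtColor(g["image"],cv2.COLOR_RGB2HSV),np.array(lo),np.array(hi)); m=cv2.morphologyEx(m,cv2.MORPH_CLOSE,np.ones((9,9)));m=cv2.morphologyEx(m,cv2.MORPH_OPEN,np.ones((7,7)))
    c=[k for k in cv2.findContours(m,0,1)[0] if cv2.pointPolygonTest(k,near,False)>=0][0]
    w=np.array([ray(g,p,z)[:2] for p in cv2.convexHull(c)[:,0]],np.float32)
    return cv2.fitEllipse(w)
E
python3 - <<'E'
from h import *
from station import robot
m=np.load("wmat.npz"); l=np.load("wlid.npz")
print("mat",ray(m,(397.5,235.5),6,.7).round(1)); L=ray(l,(397,271),106,.7); print("lid",L.round(1))
hsv=cv2.cvtColor(m["image"],cv2.COLOR_RGB2HSV); print(np.percentile(hsv[140:190,250:306].reshape(-1,3),[5,95],axis=0),hsv[100,260:280:5])
R=down(-30); robot.movep(np.array([L[0],L[1],190])-70*R[:,0]*[1,1,0],R); robot.hold(.3)
g=wrist(robot,"wlid2")
print("lid2",circ(g,(0,150,60),(8,255,255),106,(272,315)), robot.get_obs()["time_s"])
for lo in ((8,80,60),(8,100,60)):
  print("mat2",circ(m,lo,(20,255,255),6,(278,165)))
E
```

```text
mat [ 479.7 -365.9    6. ]
lid [ 567.8 -150.5  106. ]
[[ 16. 117. 139.]
 [ 17. 123. 182.]] [[ 19  78 143]
 [ 19  78 137]
 [ 20  81 138]
 [ 20  81 138]]Traceback (most recent call last):
  File "<stdin>", line 8, in <module>
  File "h.py", line 16, in circ
    c=[k for k in cv2.findContours(m,0,1)[0] if cv2.pointPolygonTest(k,near,False)>=0][0]
      ~~~~~~~~~~~~~~~~~~~~~~~~~~~~~~~~~~~~~~~~~~~~~~~~~~~~~~~~~~~~~~~~~~~~~~~~~~~~~~~~^^^
IndexError: list index out of range
```

View pics/wlid2.png

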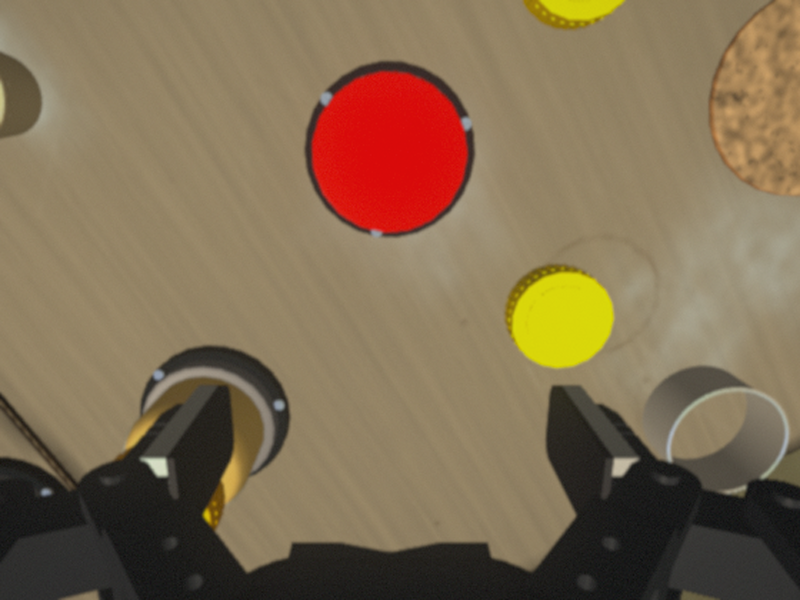

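The lid is at (391,150) in this view, concentric with the holder ring, so the camera is directly above it. Next I'll fit the circle, go down and grip.

```bash
python3 - <<'E'
from h import *
from station import robot
g=np.load("wlid2.npz");m=np.load("wmat.npz")
e=circ(g,(0,150,60),(8,255,255),106,(273,105)); L=np.array(e[0]); print("lid",e)
try: print("mat",circ(m,(10,100,60),(18,255,255),6,(278,165)))
except Exception as x: print(x)
R=down(-30)
robot.movep([*L,150],R); robot.line_to([*L,107],R,max_speed=100); robot.hold(.3)
o=robot.get_obs();print(o["position"].round(1),o["force"].round(1),o["q"].round(1))
robot.clamp(60); robot.hold(.2)
o=robot.get_obs();print(o["time_s"],o["position"].round(1),o["force"].round(1),o["torque"].round(2),o["grip_width"],o["grasp_force"])
E
```

```text
lid ((566.334228515625, -149.37405395507812), (59.027992248535156, 59.16878890991211), 57.04043960571289)
mat ((478.8826599121094, -364.4135437011719), (108.38282775878906, 108.99043273925781), 173.8258056640625)
[ 566.7 -149.6  107.7] [-0.6 -0.6 -0. ] [-25.9  15.6 104.   -0.   60.4  94.1]
5.175 [ 566.9 -149.6  107.8] [-0.   0.1  5.5] [ 0.01 -0.05  0.04] 58.11799425298158 64.6704968623817
```

Well centred, with no side load. Now the hard twist, with joint 6 only.

```bash
python3 - <<'E'
from h import *
from station import robot
def show(t):
    o=robot.get_obs();print(t,o["time_s"],o["position"].round(1),np.degrees(np.arctan2(o["ee_rot"][1,0],o["ee_rot"][0,0])).round(1),o["force"].round(1),o["torque"].round(2),round(o["grip_width"],1),round(o["grasp_force"],1))
q=np.array(robot.inverse_kinematics([566.33,-149.37,107],down(-30)))
for a in (12,30,80):
    p=q.copy(); p[5]-=a; robot.movej(p); show(a)
robot.hold(.2); show("end"); wrist(robot,"wtw")
E
```

```text
12 5.4917 [ 568.  -147.4  107.9] -18.1 [6.3 8.8 4.3] [ 1.45 -0.84 -0.22] 58.1 64.8
30 5.8917 [ 566.8 -149.   107.8] 0.0 [-0.3  1.9  7.4] [ 0.3   0.1  -0.01] 58.5 65.0
80 6.7333 [ 566.8 -149.9  107.7] 50.0 [-0.4 -0.4  5.2] [-0.17  0.08  0.  ] 58.3 64.9
end 6.9333 [ 566.8 -149.9  107.8] 50.0 [-0.8 -0.9  5.6] [-0.16  0.08  0.02] 58.4 64.9
```

```bash
python3 - <<'E'
from h import *
from station import robot
f=robot.grab_frame("side"); im=f["image"][140:260,200:360,::-1]
cv2.imwrite("pics/s1.png",cv2.resize(im,None,fx=4,fy=4,interpolation=cv2.INTER_CUBIC))
E
```

```text
(no output)
```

View pics/s1.png

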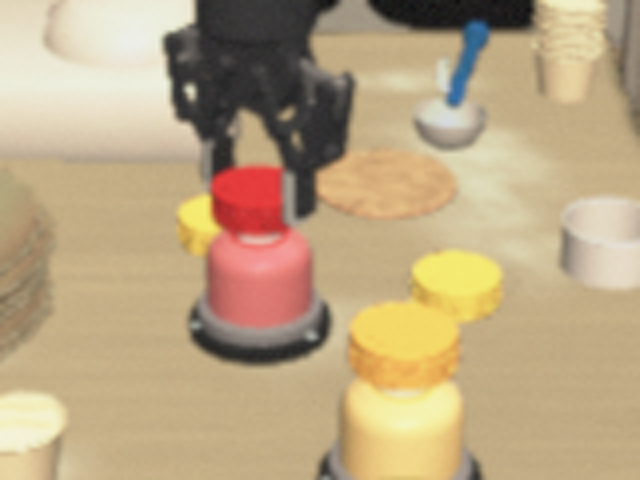

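The side crop shows the pads on the lid's skirt at (215–295,205), with the tips about level with its lower edge. Next is a guarded lift in small steps, watching for the lugs.

```bash
python3 - <<'E'
from h import *
from station import robot
for z in (109,111,114,119,135):
    robot.line_to([566.33,-149.37,z],max_speed=30)
    o=robot.get_obs();print(z,o["time_s"],o["position"].round(1),o["force"].round(1),o["torque"].round(2),round(o["grip_width"],1))
    if o["force"][2]<-15: print("stuck");break
else: robot.line_to([566.33,-149.37,170])
f=robot.grab_frame("side"); im=f["image"][110:230,200:360,::-1]
cv2.imwrite("pics/s2.png",cv2.resize(im,None,fx=4,fy=4,interpolation=cv2.INTER_CUBIC))
E
```

```text
109 7.2833 [ 565.9 -149.2  108.4] [ 1.2 -0.1 -1.1] [-0.09 -0.   -0.01] 57.8
111 7.5333 [ 566.1 -149.2  110.8] [-0.2  0.3  0. ] [ 0.03 -0.07 -0.02] 58.4
114 7.7833 [ 566.4 -149.3  114.3] [ 0.4  0.2 -1.3] [ 0.04  0.02 -0.02] 58.4
119 8.1 [ 566.5 -149.4  119.4] [ 0.1 -0.8 -1.3] [0.04 0.01 0.02] 58.7
135 8.7833 [ 566.3 -149.4  135. ] [-0.1 -0.1 -1.1] [ 0.02 -0.06 -0.01] 58.4
```

View pics/s2.png

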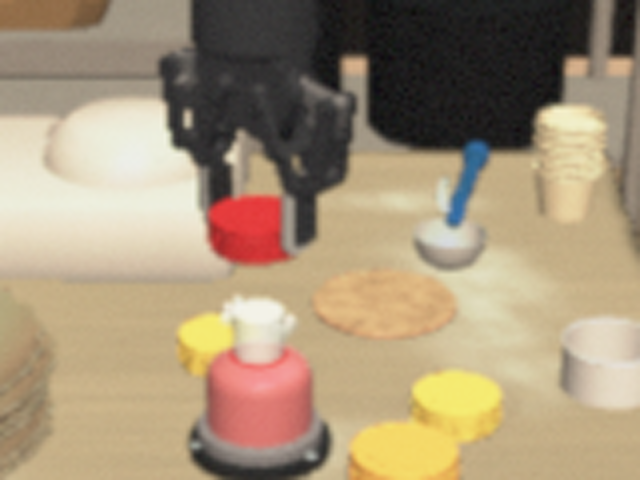

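The lid came off freely and is held level at (255,228); the neck and lugs of the jar are bare. I'll move over the mat with the arm settled, refit it once, and lower with a guard.

```bash
python3 - <<'E'
from h import *
from station import robot
R=down(50)
robot.line_to([566.3,-149.4,200],R); robot.movep([479,-364.5,275],R); robot.hold(.4)
g=wrist(robot,"wmat2")
try: M=circ(g,(10,100,60),(18,255,255),6,(278,165)); print("mat",M); c=np.array(M[0])
except Exception as x: print(x); c=None
if c is None or np.linalg.norm(c-[479,-364.5])>4: print("check"); raise SystemExit
c=(c+[478.9,-364.4])/2
robot.line_to([*c,60],R); robot.hold(.2)
z=34.
o=robot.get_obs();f0=o["force"][2];print(o["position"].round(1),f0)
robot.line_to([*c,z],R,max_speed=40)
while z>27.5:
    z-=.5; robot.line_to([*c,z],R,max_speed=10); robot.hold(.05)
    o=robot.get_obs();print(z,o["position"].round(2),o["force"].round(1))
    if o["force"][2]-f0>3: break
print(o["time_s"],c)
E
```

```text
mat ((478.395263671875, -364.5440979003906), (108.30529022216797, 111.33355712890625), 164.87460327148438)
[ 479.  -364.8   60.7] -1.6371362369958147
33.5 [ 478.74 -364.55   33.7 ] [ 0.7  0.1 -0.3]
33.0 [ 478.63 -364.45   32.99] [ 0.6 -0.9 -0.1]
32.5 [ 478.62 -364.43   32.45] [ 1.  -0.3 -0.2]
32.0 [ 478.63 -364.45   31.97] [-0.6 -0.   0.1]
31.5 [ 478.63 -364.45   31.47] [-0.4  0.9 -0.5]
31.0 [ 478.63 -364.46   30.95] [ 0.1  0.5 -1.4]
30.5 [ 478.64 -364.44   30.46] [0.1 0.3 0.6]
30.0 [ 478.65 -364.46   29.98] [-0.   0.4 -1.2]
29.5 [ 478.77 -364.59   29.86] [-1.4  1.   3.2]
16.2667 [ 478.64763184 -364.47204895]
```

Contact is at 29.9, as predicted (29.75), so the lid is on the mat. Release, retreat and check.

```bash
python3 - <<'E'
from h import *
from station import robot
R=down(50); c=[478.65,-364.47]
robot.ungrasp(); robot.hold(.3)
o=robot.get_obs();print(o["grip_width"],o["force"].round(1))
robot.line_to([*c,120],R,max_speed=60); robot.line_to([*c,260],R); robot.hold(.4)
g=wrist(robot,"wend"); print(robot.get_obs()["time_s"])
print("lid",circ(g,(0,150,60),(8,255,255),28,(278,165)))
E
```

```text
85.23387135625444 [-1.3 -0.4  0.3]
20.15
lid ((479.2178955078125, -362.82098388671875), (58.746055603027344, 60.13724136352539), 149.18994140625)
```

View pics/wend.png

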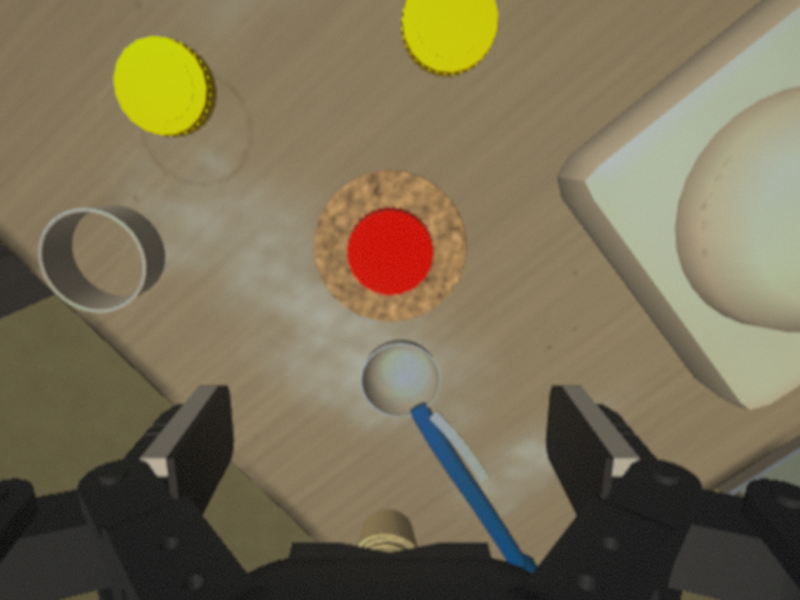

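The lid's top is at (391,251) and the mat's centre at (390,245). The lid lies flat, top up, within 2 mm of the middle, and the gripper is clear.

```bash
python3 -c "
from station import robot
print(robot.finish_job())"
```

```text
the job is handed in; nothing more can be done
None
```

The red jam jar is open, and its lid lies top up within about 2 mm of the middle of the cork mat, released; the job was handed in at about 20 s of the 45 s allowed.

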